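# Turn a circuit board solder side up in its flip stand and lock it

### The job

Turn the circuit board over in its flip stand so that the solder side faces up, and lock it there: push the locking bolt all the way out, tip the frame right over by pushing its long rails, then push the bolt fully home again. Do it with gentle pushes of the fingers: grip and lift nothing, never touch the board itself, and leave the stand and the loose things around it where they are.

Things in the scene. Friction and masses are not known exactly. Their poses are not given: they have to be found in the camera images.
- stand: loose flip stand, 1.7 kg; hard pushes shift it. Base 130 (x) x 250 (y) x 12 mm; two upright cheek plates 96 mm wide (x), 6 mm thick, centred at y = 95 and -95 mm, tops 110 mm above the desk. Origin: centre of the underside, on the desk; z up, +x away from the robot (yaw within 0.35 rad), y along the turning axis. Bolt at the -y cheek, round black friction knob at the +y cheek
- axis_mid (a point): point on the turning axis midway between the cheeks, 100 mm above the stand's origin; it does not turn with the frame. The axis runs along the stand's y
- frame (a joint): turn of the frame, rad, 0 to 3.142 between hard stops: 0 = level, components up (start); 3.142 = level, solder side up. It turns one way only: the far long rail (stand +x) goes down and under, the near one up and over; 1.571 = on edge. Friction 0.05 N m (1 N at a rail) keeps it at any angle, no spring. The bolt, when home, blocks it at either end of the turn
- rails: two long aluminium rails, fixed to the frame, parallel to the axis, each 12 wide x 176 x 10 mm thick: in this body's frame at x = 48 to 60 and -60 to -48, y = -88 to 88, z = -5 to 5 mm. Origin at axis_mid; x and z turn with the frame, at turn 0 they equal the stand's. The frame's -y short side has two bosses with 9 mm bores for the bolt, at x = 36 and -36, reaching 10 mm above and below mid-plane
- board: green circuit board 96 (x) x 156 (y) x 2.4 mm in the middle plane of the frame, fixed to it; the rails stand 3.8 mm proud of it on both faces. Origin at its centre on the axis, axes as rails. Components up to 20 mm tall on its +z face, the tall ones within 31 mm of the axis in x; flat solder joints on the -z face. Must not be touched
- bolt (a joint): travel of the locking bolt, m: 0 = home (start; 6 mm round-nosed pin 10 mm deep in the frame's bore), 0.014 = all the way out, clear of the frame. Out is the stand's -y direction. Friction 1.5 N, no spring, hard stops at both ends. It goes home only with the frame level to about 0.05 rad
- bolt_knob: upright black knob of the bolt, moving with it: 13 mm across, from 16 to 47 mm above its origin. Origin: on the pin, level with the turning axis (100 mm above the desk), in the stand's frame at x = 36, y = -110 mm when home, y = -124 when out; axes as the stand's. The cheek beside it (y = -92 to -98) reaches 10 mm above the pin
- solder_reel: bystander: reel of solder wire standing on its flange, 59 mm across, 39 mm tall; origin centre of underside
- flux_tin: bystander: round tin with red lid, 50 mm across, 20 mm tall; origin centre of underside
- dropper_bottle: bystander: brown dropper bottle, 33 mm across, 102 mm tall; origin centre of underside, z up
- flush_cutters: bystander: flush cutters lying flat, 114 x 48 x 11 mm; origin centre of underside
- parts_carton: fixed open cardboard box with red test leads, to the right of the stand: 165 (x) x 130 (y) x 82 mm high, flaps and leads somewhat higher and wider; origin under the middle of its far wall (inside of the box towards the robot). Nothing to do there

How it is judged:
By the outcome, as a careful person would: the job done as asked, in the order asked, and still so for the second after the job is handed in, with the robot touching nothing.
It also fails if it takes over 64 s, if anything falls off the work surface, if the arm or the gripper's body presses on something with over 40 N, if the wrist force passes 120 N, or if a joint passes its speed limit or range.

### The arm

A 6-joint arm with a two-finger parallel gripper is mounted at the origin on a cart in front of the work surface, level with it; the furniture and walls round the work are solid. World frame = base frame: x ahead of the robot, y to its left, z up, the work surface at z = 0. Lengths are in m, angles in degrees, forces in N, time in s.
With the tool pointing down it reaches from about 0.275 to 0.75 m from the base axis. Payload 10.2 kg.
Tool frame: the origin (TCP) lies midway between the tips of the shut fingers; the grasp point (between the pads) lies 19 mm behind it (grip_depth is the distance from the TCP to the grasp point, in m); z points along the fingers, y is the line along which they close (so a half turn about z gives the same grasp; the last joint's range is limited). The gripper opens to 88 mm and grips with 3 to 60 N. Pads are 18 mm wide; open, the fingers measure 123 mm over their backs; the gripper's body (75 mm by 187 mm) begins 45 mm behind the grasp point.
Start: joints at [-12.8, 17.928, 85.812, -0, 76.261, -12.8], TCP at [0.525, -0, 0.239] pointing down, gripper open.
Joint ranges: [-168.41, 168.41], [-55.51, 124.54], [10.69, 146.95], [-70.63, 250.63], [1, 178], [-165.06, 165.06]. Speed limits (degrees/s): [136.94, 136.94, 172.46, 180, 180, 180].

### API

Orientations are given as a 3x3 rotation matrix whose columns are the frame's x, y, z axes.
In Python, from cell import sense, get_image, sign_off, masks_of, tip_of, grip_depth gives the robot as it stands.
- The arm moves only by the tool send_rows, never from a script. Its argument "steps" is a list of rows, each an object with "dp": the shift along the tool's x, y, z in mm, a list of three; "angular": the turn, a rotation vector about the tool's x, y, z in degrees, a list of three; "jaw": the opening, from 0 (shut) to 1 (fully open). In form: [{"dp": [dx, dy, dz], "angular": [ax, ay, az], "jaw": jaw}, ...]. A call has 1 to 8 rows; each row is the pose to reach, as a shift and turn from the pose commanded when the call began, along the tool's axes at that moment; what a row does not reach only later rows make up. A row lasts 1/10 s, in which the tool goes at most 50 mm and 8.59 degrees, less where a joint would pass 70% of its speed; a pose out of reach is approached as far as the arm can. A call with a gripper value outside its range is refused whole. The fingers move at their own pace and stop on an object; the grip force is fixed at half the most. Time passes only in rows, so rows that repeat a pose let the fingers close. It gives the time, the measured TCP pose, the force, the opening and the grip force at its end, in the units of the state.
- sense(): the state, without advancing time (a new reading comes with each control period).
- get_image(name): name is "scene" or "side" or "wrist"; returns a dict with "frame" (384x512x3 uint8, red, green, blue), "intrinsics" (3x3 intrinsics, pixels), "pose" (4x4, takes a point from camera to world coordinates). Camera axes: x right, y up, looking along -z (the intrinsics and any distortion apply to the point x, -y, -z); pixel columns grow to the right and rows downward; lengths in m; the calibration is good to about 2 mm. A picture is of the moment at which its call begins. There is no depth.
- sign_off(): hands the job in; it is judged then, once.
Trained networks look in the newest picture that a camera, given by its name, has taken for a name from the list of things; names that differ only in an ending like _2 or _b are one class to them, and where a whole thing is asked for, a point or a joint stands for the part that bears it (a point fixed in the world has none). Each returns a list of dicts, best first, with "conf" (0 to 1); they miss things now and then, are a little off and sometimes report something else, mostly with a low value. They report only what shows in the picture. A call takes as long as a camera call.
- masks_of(name, camera): "pixels" (384x512 bool, what is visible of it) and "rect" ([left, top, right, bottom] in pixels, round what is visible of it).
- tip_of(name, camera): "xy" ([column, row] in pixels: a listed point, or the origin of a listed thing).
The state is a dict: "clock": time; "joints": joint angles; "qvel": joint speeds; "effort": joint torques, N m; "position": TCP position; "tcp_rot": TCP orientation; "ft_force": force on the tool from outside, world axes, zero at the start; "torque": the same for the moment, N m; "opening": finger opening in m; "grip_force": force on a finger pad.
Only numpy, scipy, OpenCV 4.12 (cv2) and the standard library are available. Lean on these libraries where they do the work, as an engineer would, in place of code of your own. Each camera call takes 0.05 s, during which the arm holds its last target. There are 200 camera calls.

## Working session

There is one attempt and no reset: what is moved stays moved. The work goes in short steps, Python scripts to look and compute and a tool call to move; the robot and the scene stay as the last step left them, time stands still between calls to the robot, and variables do not carry over. Pictures are saved under pics/ and viewed, at most 10 in all, crops included, and the job is handed in when it is done.

Besides the shell and the picture viewer there is one more tool, called after "Call:" in YAML: its name, and indented under it one key for each argument. send_rows: Moves the arm, as the interface text tells. Its arguments: {"type":"object","properties":{"steps":{"type":"array","items":{"type":"object","properties":{"dp":{"type":"array","items":{"type":"number"}},"angular":{"type":"array","items":{"type":"number"}},"jaw":{"type":"number"}}}}},"required":["steps"]}

```bash
mkdir -p pics; ls; cat > h.py <<'E'
import numpy as np, cv2
from cell import *
def proj(im,P):
    T=np.linalg.inv(im["pose"]); P=np.atleast_2d(P)
    c=P@T[:3,:3].T+T[:3,3]; q=np.c_[c[:,0],-c[:,1],-c[:,2]]@np.array(im["intrinsics"]).T
    return q[:,:2]/q[:,2:]
def ray_z(im,uv,z):
    K=np.array(im["intrinsics"]);d=np.linalg.inv(K)@np.array([uv[0],uv[1],1.])
    T=np.array(im["pose"]); d=T[:3,:3]@np.array([d[0],-d[1],-d[2]]); o=T[:3,3]
    return o+d*(z-o[2])/d[2]
E
python3 - <<'E'
from h import *
ims={}
for c in ["scene","side","wrist"]:
    im=get_image(c); ims[c]=im
    for n,z in [("stand",0),("axis_mid",.1),("bolt_knob",.1),("board",.1),("rails",.1),("solder_reel",0),("flux_tin",0),("dropper_bottle",0),("flush_cutters",0),("parts_carton",0)]:
        r=tip_of(n,c)
        for k in r[:1]: print(c,n,np.round(k["xy"],1),round(k["conf"],2),np.round(ray_z(im,k["xy"],z),4))
v=np.vstack([np.hstack([ims["scene"]["frame"],ims["side"]["frame"]])])
cv2.imwrite("pics/a.png",cv2.resize(v[:,:,::-1],(800,300)))
cv2.imwrite("pics/w.png",ims["wrist"]["frame"][:,:,::-1])
cv2.imwrite("pics/s.png",ims["scene"]["frame"][:,:,::-1])
print(sense())
for c in ims: print(c,ims[c]["pose"],ims[c]["intrinsics"])
E
```

```text
pics
scene axis_mid [217.1 157.2] 0.91 [0.5223 0.2183 0.1   ]
scene bolt_knob [179.8 172.7] 0.62 [0.4132 0.2054 0.1   ]
scene board [217.5 156.6] 0.95 [0.5243 0.2201 0.1   ]
scene flux_tin [269.9 196.8] 0.48 [0.6259 0.1076 0.    ]
scene dropper_bottle [250.1 157. ] 0.65 [0.6599 0.2862 0.    ]
scene flush_cutters [185.2 210.6] 0.59 [0.4012 0.1684 0.    ]
side stand [247.3 186.1] 0.93 [0.5274 0.2148 0.    ]
side axis_mid [246.2 158.4] 0.93 [0.5264 0.2118 0.1   ]
side bolt_knob [249.  185.2] 0.6 [0.5321 0.0987 0.1   ]
side board [242.4 157.2] 0.69 [0.5162 0.2176 0.1   ]
side rails [200.3 198.4] 0.5 [0.4125 0.053  0.1   ]
side solder_reel [215.9 165.1] 0.56 [ 0.4346  0.3165 -0.    ]
side flux_tin [281.8 213.2] 0.83 [0.6173 0.0994 0.    ]
side dropper_bottle [288.2 171.5] 0.54 [0.6485 0.2771 0.    ]
side flush_cutters [281.2 214.5] 0.59 [0.6154 0.0944 0.    ]
wrist bolt_knob [264.5  76.9] 0.59 [0.5328 0.0977 0.1   ]
wrist flux_tin [331.4  79.8] 0.72 [0.6169 0.1027 0.    ]
wrist flush_cutters [144.7  25.4] 0.58 [0.3962 0.1618 0.    ]
wrist parts_carton [266.5  79.5] 0.22 [0.538 0.103 0.   
[... 1185 characters left out ...]
9886  0.53062017]
 [-0.02394064  0.64367376 -0.76492545 -0.81865044]
 [-0.01167306  0.76491261  0.64402829  0.86482999]
 [ 0.          0.          0.          1.        ]] [[474.96966253   0.         253.61471212]
 [  0.         474.96966253 187.37627252]
 [  0.           0.           1.        ]]
wrist [[ 9.99999980e-01 -1.00893838e-04  1.72122715e-04  5.24939222e-01]
 [ 4.75115309e-05  9.58316889e-01  2.85707434e-01  7.40961647e-02]
 [-1.93774224e-04 -2.85707420e-01  9.58316875e-01  3.84713888e-01]
 [ 0.00000000e+00  0.00000000e+00  0.00000000e+00  1.00000000e+00]] [[296.4248423    0.         255.69888079]
 [  0.         296.4248423  192.69117865]
 [  0.           0.           1.        ]]
```

View pics/s.png

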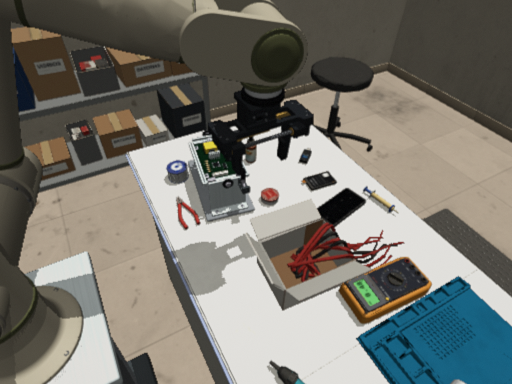

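View pics/a.png

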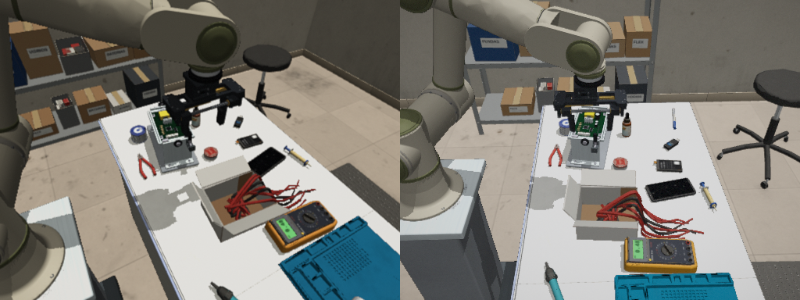

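The stand shows in the scene view around (220,160), with the bolt knob near (240,183). A first estimate gives axis_mid at about (0.525, 0.214) and a yaw of about -15°. I'll raise the arm, shut the fingers, turn the tool to line up with the stand, and look from above.

Call:
send_rows:
  steps:
    - {"dp": [20, 0, -40], "angular": [0, 0, -8], "jaw": 0}
    - {"dp": [50, 0, -80], "angular": [0, 0, -16], "jaw": 0}
    - {"dp": [90, 0, -100], "angular": [0, 0, -24], "jaw": 0}
    - {"dp": [130, 0, -100], "angular": [0, 0, -32], "jaw": 0}
    - {"dp": [170, 0, -100], "angular": [0, 0, -40], "jaw": 0}
    - {"dp": [190, 0, -100], "angular": [0, 0, -48], "jaw": 0}
    - {"dp": [190, 0, -100], "angular": [0, 0, -56], "jaw": 0}
    - {"dp": [190, 0, -100], "angular": [0, 0, -64], "jaw": 0}

```text
clock: 2.45
position: [0.5248, 0.1908, 0.3386]
tcp_rot: [[-0.902, 0.432, -0.0], [0.432, 0.902, -0.0], [0.0, -0.0, -1.0]]
ft_force: [-0.9, 1.0, 0.3]
opening: 0.0262
grip_force: 0.0
```

Call:
send_rows:
  steps:
    - {"dp": [0, 0, 0], "angular": [0, 0, -8], "jaw": 0}
    - {"dp": [0, 0, 0], "angular": [0, 0, -11], "jaw": 0}
    - {"dp": [0, 0, 0], "angular": [0, 0, -11], "jaw": 0}

```text
clock: 2.75
position: [0.525, 0.19, 0.3387]
tcp_rot: [[-0.966, 0.259, -0.0], [0.259, 0.966, 0.0], [0.0, -0.0, -1.0]]
ft_force: [0.3, 0.5, -0.9]
opening: 0.0021
grip_force: 0.0
```

```bash
cat >> h.py <<'E'
def S2W(p,ps):
    p=np.atleast_2d(p); c,s=np.cos(ps[2]),np.sin(ps[2])
    return np.c_[ps[0]+c*p[:,0]-s*p[:,1],ps[1]+s*p[:,0]+c*p[:,1],p[:,2]]
def box(x,y,z): return np.array([[a,b,c] for a in x for b in y for c in z])*1e-3
E
python3 - <<'E'
from h import *
print({k:np.round(v,3) for k,v in sense().items() if k in("clock","position","tcp_rot","joints","opening","ft_force")})
ps=(.5255,.2135,-.262)
out=[]
for c in ["wrist","side"]:
    im=get_image(c)
    for n in("axis_mid","bolt_knob","stand","board","rails","dropper_bottle"):
        for k in tip_of(n,c)[:1]: print(c,n,np.round(k["xy"],1),round(k["conf"],2),np.round(ray_z(im,k["xy"],0 if n in("stand","dropper_bottle") else .1),4))
    f=im["frame"][:,:,::-1].copy()
    if c=="wrist": cv2.imwrite("pics/w2.png",cv2.resize(f,(768,576)))
    for x in((48,60),(-60,-48)):
        for p in proj(im,S2W(box(x,(-88,88),(105,)),ps)): cv2.circle(f,tuple(np.int32(p.round())),1,(0,0,255),-1)
    for p in proj(im,S2W(box((-65,65),(-125,125),(12,)),ps)): cv2.circle(f,tuple(np.int32(p.round())),2,(255,0,255),-1)
    for p in proj(im,S2W(box((36,),(-110,),(116,147)),ps)): cv2.circle(f,tuple(np.int32(p.round())),1,(0,255,255),-1)
    if c=="side": f=f[100:260,150:350]
    cv2.imwrite(f"pics/o_{c}.png",cv2.resize(f,(768,576) if c=="wrist" else (750,600),interpolation=cv2.INTER_CUBIC))
E
```

```text
{'clock': np.float64(2.75), 'joints': array([ 7.8710e+00,  1.9663e+01,  6.8762e+01,  2.0000e-03,  9.1581e+01,
       -6.7147e+01]), 'position': array([0.525, 0.19 , 0.339]), 'tcp_rot': array([[-0.966,  0.259, -0.   ],
       [ 0.259,  0.966,  0.   ],
       [ 0.   , -0.   , -1.   ]]), 'ft_force': array([ 0.268,  0.492, -0.916]), 'opening': np.float64(0.002)}
wrist axis_mid [269.  155.1] 0.86 [0.5195 0.2099 0.1   ]
wrist bolt_knob [192.1 188.9] 0.68 [0.5371 0.0984 0.1   ]
wrist stand [274.  144.3] 0.92 [0.5216 0.2222 0.    ]
wrist board [270.1 155.3] 0.91 [0.5201 0.2112 0.1   ]
wrist dropper_bottle [320.9 209.1] 0.81 [0.6513 0.2738 0.    ]
side axis_mid [248.2 158.8] 0.57 [0.5317 0.2098 0.1   ]
side bolt_knob [248.6 184.1] 0.41 [0.5311 0.1031 0.1   ]
side stand [244.2 186.6] 0.97 [0.5185 0.2129 0.    ]
side board [239.4 157.7] 0.77 [0.508  0.2157 0.1   ]
side dropper_bottle [288.  169.8] 0.79 [0.6485 0.2853 0.    ]
```

View pics/o_wrist.png

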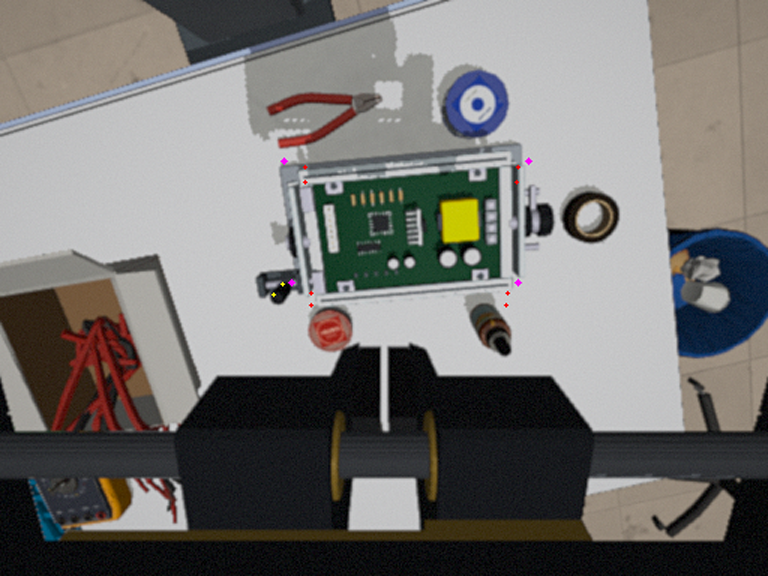

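View pics/o_side.png

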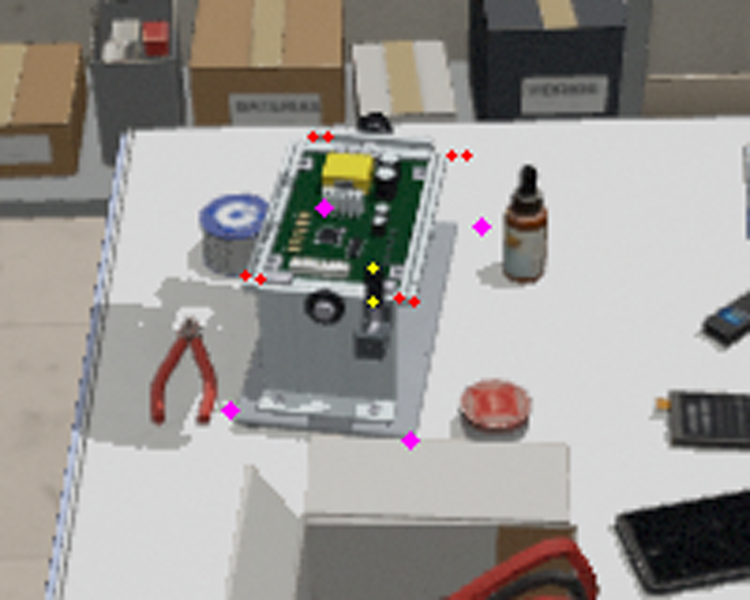

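In the wrist overlay the board is turned about 6° from my guess: the near rail runs from (300,178) to (519,150). I'll fit the pose to the corners of the green board in both views.

```bash
cat >> h.py <<'E'
def green_quad(im,roi):
    x0,y0,x1,y1=roi; h=cv2.cvtColor(im["frame"],cv2.COLOR_RGB2HSV)
    m=np.zeros(h.shape[:2],np.uint8); m[y0:y1,x0:x1]=cv2.inRange(h,(45,90,25),(90,255,200))[y0:y1,x0:x1]
    m=cv2.morphologyEx(m,cv2.MORPH_OPEN,np.ones((2,2)))
    pts=cv2.findNonZero(m); hull=cv2.convexHull(pts)
    q=cv2.approxPolyN(hull,4,ensure_convex=True) if hasattr(cv2,"approxPolyN") else None
    return m,q.reshape(-1,2).astype(float)
E
python3 - <<'E'
from h import *
from scipy.optimize import least_squares
Q={}
for c,roi in(("wrist",(180,90,360,210)),("side",(200,130,290,190))):
    im=get_image(c); m,q=green_quad(im,roi); Q[c]=(im,q); print(c,q.tolist(),int((m>0).sum()))
C=box((-48,48),(-78,78),(101.2,))
def res(ps,cs):
    r=[]
    for c in cs:
        im,q=Q[c]; p=proj(im,S2W(C,ps))
        d=np.linalg.norm(p[:,None]-q[None],axis=2); r.append((p-q[d.argmin(1)]).ravel())
    return np.concatenate(r)
for cs in(["wrist"],["side"],["wrist","side"]):
    s=least_squares(res,(.52,.211,-.34),args=(cs,),x_scale=(.01,.01,.05),loss="soft_l1"); print(cs,s.x.round(4),res(s.x,cs).round(1).tolist())
ps=s.x
print("knob pred",S2W([[.036,-.110,.1]],ps))
im=Q["wrist"][0]; f=im["frame"][:,:,::-1].copy()
f=cv2.resize(f[80:230,150:390],None,fx=3.2,fy=3.2,interpolation=cv2.INTER_CUBIC)
def dr(P,col):
    for p in proj(im,S2W(P,ps)): cv2.circle(f,tuple(np.int32(((p-[150,80])*3.2+1.6).round())),2,col,-1)
for x in((48,60),(-60,-48)): dr(box(x,(-88,88),(105,)),(0,0,255))
dr(C,(0,255,0)); dr(box((-65,65),(-125,125),(12,)),(255,0,255)); dr(box((36,),(-110,),(116,147)),(0,255,255))
cv2.imwrite("pics/o2.png",f)
E
```

```text
wrist [[219.0, 195.0], [210.0, 124.0], [332.0, 113.0], [333.0, 185.0]] 5255
side [[256.0, 179.0], [223.0, 168.0], [232.0, 142.0], [264.0, 144.0]] 499
['wrist'] [ 0.5216  0.215  -0.173 ] [-1.1, -0.5, 0.8, -0.8, -0.6, 0.9, 0.8, 1.0]
['side'] [ 0.5191  0.2084 -0.1835] [-3.1, 7.2, -0.4, -0.9, 0.7, -0.4, 1.3, -0.2]
['wrist', 'side'] [ 0.5213  0.2147 -0.1731] [-1.4, -0.7, 0.5, -1.0, -0.9, 0.7, 0.6, 0.9, -1.9, 5.8, 0.1, -2.1, 1.8, -2.1, 1.7, -1.6]
knob pred [[0.53779255 0.10015822 0.1       ]]
```

View pics/o2.png

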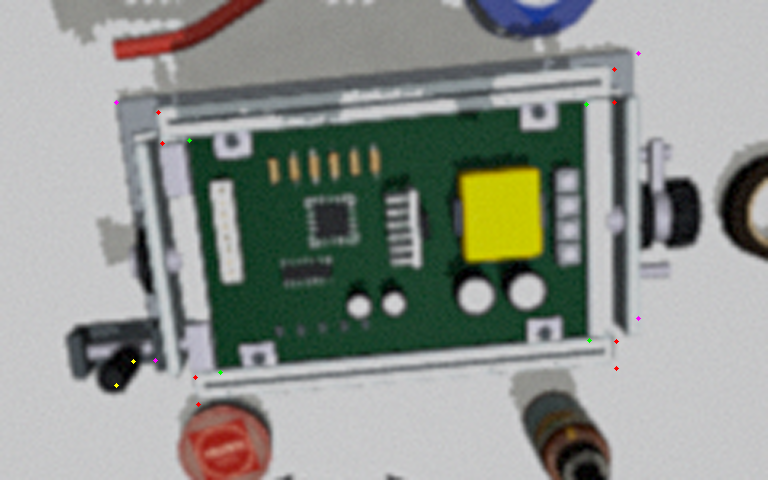

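The fit puts the stand origin at about (0.520, 0.215) with a yaw of -9.9°. The knob top in the picture at (117,378) agrees with the model to about 2 mm. I'll turn the last 5°, then read the TCP in stand coordinates.

Call:
send_rows:
  steps:
    - {"dp": [0, 0, 0], "angular": [0, 0, -5], "jaw": 0}
    - {"dp": [0, 0, 0], "angular": [0, 0, -5], "jaw": 0}

```text
clock: 3.75
position: [0.525, 0.19, 0.3387]
tcp_rot: [[-0.985, 0.173, -0.0], [0.173, 0.985, -0.0], [0.0, -0.0, -1.0]]
ft_force: [-0.0, 0.1, -0.7]
opening: 0.0
grip_force: 0.0
```

```bash
cat >> h.py <<'E'
PS=(.5203,.2150,-.173)
def tcpS(p=None):
    p=sense()["position"] if p is None else np.array(p); c,s=np.cos(PS[2]),np.sin(PS[2]); d=p[:2]-np.array(PS[:2])
    return np.round(1e3*np.array([c*d[0]+s*d[1],-s*d[0]+c*d[1],p[2]]),1)
E
python3 -c "
from h import *
print(tcpS(),sense()['opening'],sense()['tcp_rot'].round(3))"
```

```text
[  9.  -23.8 338.7] 2.812155587030745e-05 [[-0.985  0.173 -0.   ]
 [ 0.173  0.985 -0.   ]
 [ 0.    -0.    -1.   ]]
```

Call:
send_rows:
  steps:
    - {"dp": [-14, -24, 40], "angular": [0, 0, 0], "jaw": 0}
    - {"dp": [-27, -48, 85], "angular": [0, 0, 0], "jaw": 0}
    - {"dp": [-27, -48, 130], "angular": [0, 0, 0], "jaw": 0}
    - {"dp": [-27, -48, 165], "angular": [0, 0, 0], "jaw": 0}
    - {"dp": [-27, -48, 190], "angular": [0, 0, 0], "jaw": 0}
    - {"dp": [-27, -48, 206], "angular": [0, 0, 0], "jaw": 0}
    - {"dp": [-27, -48, 206], "angular": [0, 0, 0], "jaw": 0}

```text
clock: 4.45
position: [0.5423, 0.1379, 0.1307]
tcp_rot: [[-0.984, 0.176, -0.004], [0.176, 0.984, -0.0], [0.004, -0.001, -1.0]]
ft_force: [-0.7, -0.4, -0.6]
opening: 0.0004
grip_force: 0.0
```

```bash
python3 - <<'E'
from h import *
print(tcpS(),sense()["ft_force"])
a=get_image("wrist")["frame"][:,:,::-1]; b=get_image("side")["frame"][100:240,170:330,::-1]
b=cv2.resize(b,(439,384),interpolation=cv2.INTER_CUBIC)
cv2.imwrite("pics/c.png",cv2.resize(np.hstack([a,b]),(800,323)))
E
```

```text
[ 34.9 -72.1 130.7] [-0.68227449 -0.4069895  -0.55377058]
```

View pics/c.png

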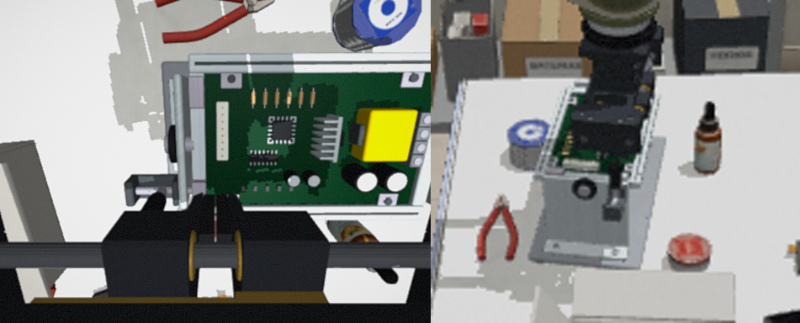

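The left panel shows the knob at (155,200) and the finger's left edge at about (190,195), level with it and clear. I'll now push the bolt out.

Call:
send_rows:
  steps:
    - {"dp": [0, -5, 0], "angular": [0, 0, 0], "jaw": 0}
    - {"dp": [0, -10, 0], "angular": [0, 0, 0], "jaw": 0}
    - {"dp": [0, -12, 0], "angular": [0, 0, 0], "jaw": 0}
    - {"dp": [0, -14, 0], "angular": [0, 0, 0], "jaw": 0}
    - {"dp": [0, -16, 0], "angular": [0, 0, 0], "jaw": 0}
    - {"dp": [0, -18, 0], "angular": [0, 0, 0], "jaw": 0}
    - {"dp": [0, -20, 0], "angular": [0, 0, 0], "jaw": 0}
    - {"dp": [0, -20, 0], "angular": [0, 0, 0], "jaw": 0}

```text
clock: 5.35
position: [0.5398, 0.1182, 0.1327]
tcp_rot: [[-0.985, 0.174, 0.0], [0.174, 0.985, 0.0], [-0.0, 0.0, -1.0]]
ft_force: [0.7, -0.3, -0.1]
opening: 0.0002
grip_force: 0.2
```

Call:
send_rows:
  steps:
    - {"dp": [0, -2, 0], "angular": [0, 0, 0], "jaw": 0}
    - {"dp": [0, -4, 0], "angular": [0, 0, 0], "jaw": 0}
    - {"dp": [0, -4, 0], "angular": [0, 0, 0], "jaw": 0}

```text
clock: 5.65
position: [0.5391, 0.1142, 0.1327]
tcp_rot: [[-0.985, 0.174, -0.0], [0.174, 0.985, 0.0], [0.0, 0.0, -1.0]]
ft_force: [-0.1, 1.7, -0.8]
opening: 0.0004
grip_force: 0.4
```

```bash
python3 - <<'E'
from h import *
print(tcpS(),sense()["ft_force"])
im=get_image("wrist");b=get_image("side")
for c in("wrist","side"):
  for k in tip_of("bolt_knob",c)[:1]: print(c,k["xy"],k["conf"],tcpS(ray_z(im if c=="wrist" else b,k["xy"],.1)))
E
```

```text
[ 35.8 -96.  132.7] [-0.14101741  1.71815782 -0.81577627]
side [249.4, 184.1] 0.46 [  31.9 -108.1  100. ]
```

Call:
send_rows:
  steps:
    - {"dp": [0, -1, 0], "angular": [0, 0, 0], "jaw": 0}
    - {"dp": [0, -2, 0], "angular": [0, 0, 0], "jaw": 0}
    - {"dp": [0, -2, 0], "angular": [0, 0, 0], "jaw": 0}

```text
clock: 6.15
position: [0.5387, 0.1124, 0.1327]
tcp_rot: [[-0.985, 0.174, -0.0], [0.174, 0.985, 0.0], [0.0, 0.0, -1.0]]
ft_force: [0.2, 0.2, 0.9]
opening: 0.0004
grip_force: 0.6
```

Call:
send_rows:
  steps:
    - {"dp": [0, -1, 0], "angular": [0, 0, 0], "jaw": 0}
    - {"dp": [0, -2, 0], "angular": [0, 0, 0], "jaw": 0}
    - {"dp": [0, -2, 0], "angular": [0, 0, 0], "jaw": 0}

```text
clock: 6.45
position: [0.5384, 0.1103, 0.1327]
tcp_rot: [[-0.985, 0.174, -0.0], [0.174, 0.985, -0.0], [0.0, -0.0, -1.0]]
ft_force: [-0.4, 0.9, -0.2]
opening: 0.0002
grip_force: 0.6
```

```bash
python3 - <<'E'
from h import *
print(tcpS(),sense()["ft_force"])
a=get_image("wrist")["frame"][150:310,60:260,::-1]; b=get_image("side")["frame"][140:220,210:310,::-1]
cv2.imwrite("pics/d.png",np.hstack([cv2.resize(x,(400,320),interpolation=cv2.INTER_CUBIC) for x in(a,b)]))
E
```

```text
[  35.8 -100.   132.7] [-0.4493711   0.91897309 -0.16822895]
```

View pics/d.png

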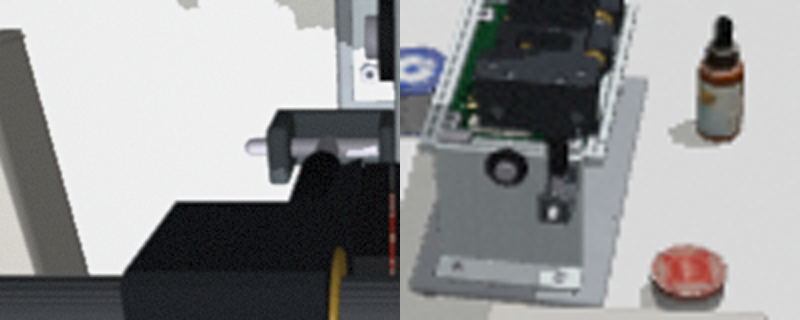

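The bolt is moving: the pin end now sticks out of the bracket at (250,147). No stop force yet, so I'll go on in 1 mm steps.

Call:
send_rows:
  steps:
    - {"dp": [0, -1, 0], "angular": [0, 0, 0], "jaw": 0}
    - {"dp": [0, -1, 0], "angular": [0, 0, 0], "jaw": 0}

```text
clock: 6.75
position: [0.5382, 0.1094, 0.1327]
tcp_rot: [[-0.985, 0.174, 0.0], [0.174, 0.985, -0.0], [-0.0, -0.0, -1.0]]
ft_force: [0.5, 1.2, -0.1]
opening: 0.0
grip_force: 0.6
```

Call:
send_rows:
  steps:
    - {"dp": [0, -1, 0], "angular": [0, 0, 0], "jaw": 0}
    - {"dp": [0, -1, 0], "angular": [0, 0, 0], "jaw": 0}

```text
clock: 6.95
position: [0.538, 0.1084, 0.1327]
tcp_rot: [[-0.985, 0.174, 0.0], [0.174, 0.985, -0.0], [-0.0, -0.0, -1.0]]
ft_force: [0.1, 1.4, 0.3]
opening: 0.0004
grip_force: 0.6
```

Call:
send_rows:
  steps:
    - {"dp": [0, -1, 0], "angular": [0, 0, 0], "jaw": 0}
    - {"dp": [0, -1, 0], "angular": [0, 0, 0], "jaw": 0}

```text
clock: 7.15
position: [0.5379, 0.1074, 0.1327]
tcp_rot: [[-0.985, 0.174, -0.0], [0.174, 0.985, -0.0], [0.0, -0.0, -1.0]]
ft_force: [0.1, 1.2, -1.1]
opening: 0.0005
grip_force: 0.6
```

Call:
send_rows:
  steps:
    - {"dp": [0, -1, 0], "angular": [0, 0, 0], "jaw": 0}
    - {"dp": [0, -1, 0], "angular": [0, 0, 0], "jaw": 0}

```text
clock: 7.35
position: [0.5377, 0.1064, 0.1327]
tcp_rot: [[-0.985, 0.174, -0.0], [0.174, 0.985, -0.0], [-0.0, -0.0, -1.0]]
ft_force: [1.0, 1.2, 0.1]
opening: 0.0005
grip_force: 0.6
```

Call:
send_rows:
  steps:
    - {"dp": [0, -1, 0], "angular": [0, 0, 0], "jaw": 0}
    - {"dp": [0, -1, 0], "angular": [0, 0, 0], "jaw": 0}

```text
clock: 7.55
position: [0.5376, 0.1057, 0.1328]
tcp_rot: [[-0.985, 0.174, 0.0], [0.174, 0.985, 0.0], [-0.0, 0.001, -1.0]]
ft_force: [1.6, 3.1, -1.1]
opening: 0.0008
grip_force: 1.6
```

Call:
send_rows:
  steps:
    - {"dp": [0, -1, 0], "angular": [0, 0, 0], "jaw": 0}
    - {"dp": [0, -1, 0], "angular": [0, 0, 0], "jaw": 0}

```text
clock: 7.75
position: [0.5375, 0.1053, 0.1328]
tcp_rot: [[-0.985, 0.174, 0.001], [0.174, 0.985, 0.002], [-0.0, 0.002, -1.0]]
ft_force: [2.3, 6.8, -0.4]
opening: 0.0003
grip_force: 3.7
```

The force rose to 6.8 N at Y = -105, 14 mm past first contact, so the bolt is fully out. Next I'll back off, move over the far rail (X=65, Y=-5) and come down.

Call:
send_rows:
  steps:
    - {"dp": [0, 10, 0], "angular": [0, 0, 0], "jaw": 0}
    - {"dp": [-10, 45, -8], "angular": [0, 0, 0], "jaw": 0}
    - {"dp": [-29, 85, -8], "angular": [0, 0, 0], "jaw": 0}
    - {"dp": [-29, 102, -4], "angular": [0, 0, 0], "jaw": 0}
    - {"dp": [-29, 102, 10], "angular": [0, 0, 0], "jaw": 0}
    - {"dp": [-29, 102, 18], "angular": [0, 0, 0], "jaw": 0}
    - {"dp": [-29, 102, 18], "angular": [0, 0, 0], "jaw": 0}

```text
clock: 8.45
position: [0.5824, 0.1986, 0.1128]
tcp_rot: [[-0.985, 0.175, -0.004], [0.175, 0.985, -0.001], [0.004, -0.002, -1.0]]
ft_force: [-0.2, -0.6, -0.2]
opening: 0.0004
grip_force: 0.0
```

```bash
python3 - <<'E'
from h import *
print(tcpS(),sense()["ft_force"])
a=get_image("wrist"); b=get_image("side")
for n,im in(("wrist",a),("side",b)):
    for p in proj(im,S2W(box((56,),(-5,),(105,)),PS)): print(n,p.round())
cv2.imwrite("pics/e.png",np.hstack([cv2.resize(a["frame"][100:340,60:460,::-1],(480,288)),cv2.resize(b["frame"][110:220,190:310,::-1],(314,288),interpolation=cv2.INTER_CUBIC)]))
E
```

```text
[ 64.   -5.5 112.8] [-0.20210256 -0.61664328 -0.2346962 ]
wrist [256. 227.]
side [264. 159.]
```

View pics/e.png

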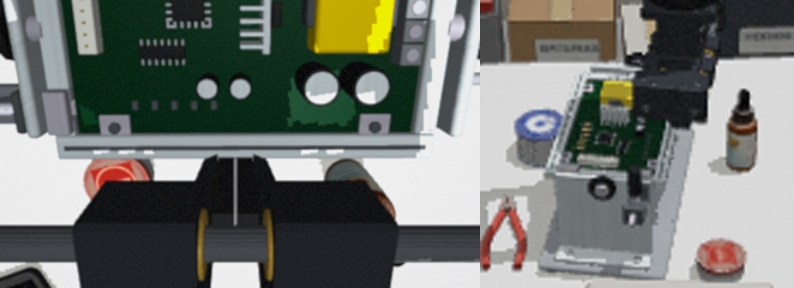

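The left panel shows the finger edge at row 156, just over the outer part of the far rail (rows 133–157) and clear of the board. Pushing the far rail down along its arc.

Call:
send_rows:
  steps:
    - {"dp": [2, 0, 5], "angular": [0, 0, 0], "jaw": 0}
    - {"dp": [2, 0, 9], "angular": [0, 0, 0], "jaw": 0}
    - {"dp": [2, 0, 12], "angular": [0, 0, 0], "jaw": 0}
    - {"dp": [2, 0, 15], "angular": [0, 0, 0], "jaw": 0}
    - {"dp": [2, 0, 19], "angular": [0, 0, 0], "jaw": 0}
    - {"dp": [3, 0, 24], "angular": [0, 0, 0], "jaw": 0}
    - {"dp": [3.5, 0, 28], "angular": [0, 0, 0], "jaw": 0}

```text
clock: 9.25
position: [0.5801, 0.2006, 0.0862]
tcp_rot: [[-0.985, 0.174, -0.0], [0.174, 0.985, -0.0], [0.0, -0.0, -1.0]]
ft_force: [-0.2, -0.7, 0.6]
opening: 0.0007
grip_force: 0.5
```

Call:
send_rows:
  steps:
    - {"dp": [1.5, 0, 5], "angular": [0, 0, 0], "jaw": 0}
    - {"dp": [3, 0, 9], "angular": [0, 0, 0], "jaw": 0}
    - {"dp": [5.5, 0, 13], "angular": [0, 0, 0], "jaw": 0}
    - {"dp": [8, 0, 17], "angular": [0, 0, 0], "jaw": 0}
    - {"dp": [10, 0, 20], "angular": [0, 0, 0], "jaw": 0}
    - {"dp": [12, 0, 22.5], "angular": [0, 0, 0], "jaw": 0}
    - {"dp": [12, 0, 22.5], "angular": [0, 0, 0], "jaw": 0}

```text
clock: 9.95
position: [0.5679, 0.2027, 0.0638]
tcp_rot: [[-0.985, 0.174, -0.001], [0.174, 0.985, -0.0], [0.001, -0.0, -1.0]]
ft_force: [-0.1, 0.4, 0.0]
opening: 0.0003
grip_force: 0.0
```

```bash
python3 - <<'E'
from h import *
print(tcpS(),sense()["ft_force"])
a=get_image("wrist"); b=get_image("side")
cv2.imwrite("pics/f.png",np.hstack([cv2.resize(a["frame"][100:340,60:460,::-1],(480,288)),cv2.resize(b["frame"][110:220,190:310,::-1],(314,288),interpolation=cv2.INTER_CUBIC)]))
E
```

```text
[49.  -3.9 63.8] [-0.05763066  0.43361833  0.02665564]
```

View pics/f.png

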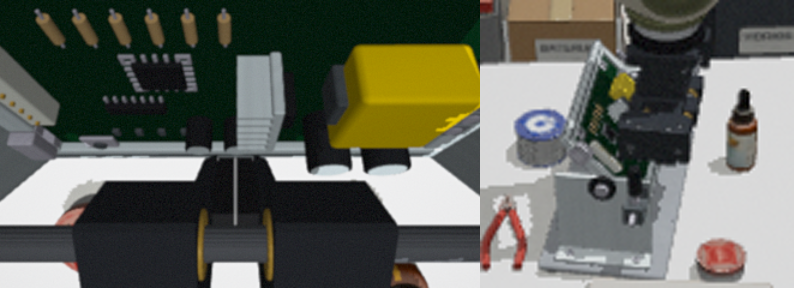

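The frame has turned about 45–50°. I'll retract outward and up, then cross over to the near side with the tip high.

Call:
send_rows:
  steps:
    - {"dp": [-12, 0, -2], "angular": [0, 0, 0], "jaw": 0}
    - {"dp": [-20, 0, -30], "angular": [0, 0, 0], "jaw": 0}
    - {"dp": [-20, 0, -80], "angular": [0, 0, 0], "jaw": 0}
    - {"dp": [-20, 0, -130], "angular": [0, 0, 0], "jaw": 0}
    - {"dp": [10, 0, -150], "angular": [0, 0, 0], "jaw": 0}
    - {"dp": [60, 0, -150], "angular": [0, 0, 0], "jaw": 0}
    - {"dp": [110, 0, -150], "angular": [0, 0, 0], "jaw": 0}
    - {"dp": [135, 0, -150], "angular": [0, 0, 0], "jaw": 0}

```text
clock: 10.85
position: [0.4323, 0.2266, 0.2146]
tcp_rot: [[-0.985, 0.173, -0.0], [0.173, 0.985, 0.0], [0.0, 0.0, -1.0]]
ft_force: [-0.3, 0.2, 0.7]
opening: 0.0003
grip_force: 0.0
```

```bash
cat >> h.py <<'E'
def R2S(P,th):
    P=np.atleast_2d(P)*1e-3; c,s=np.cos(th),np.sin(th)
    return np.c_[P[:,0]*c+P[:,2]*s,P[:,1],-P[:,0]*s+P[:,2]*c+.1]
E
python3 - <<'E'
from h import *
print(tcpS(),sense()["ft_force"])
a=get_image("side"); b=get_image("scene")
out=[]
for im,(x0,y0,x1,y1) in((a,(195,90,315,210)),(b,(160,90,280,210))):
    f=cv2.resize(im["frame"][y0:y1,x0:x1,::-1],(400,400),interpolation=cv2.INTER_CUBIC)
    for th,col in((40,(255,0,0)),(50,(0,0,255)),(60,(0,255,255))):
        for p in proj(im,S2W(R2S([[-60,-88,0],[-60,88,0]],np.radians(th)),PS)):
            cv2.circle(f,tuple(np.int32((p-[x0,y0])*400/120)),3,col,-1)
    out.append(f)
cv2.imwrite("pics/g.png",np.hstack(out))
E
```

```text
[-88.7  -3.7 214.6] [-0.27045525  0.16679247  0.71786381]
```

View pics/g.png

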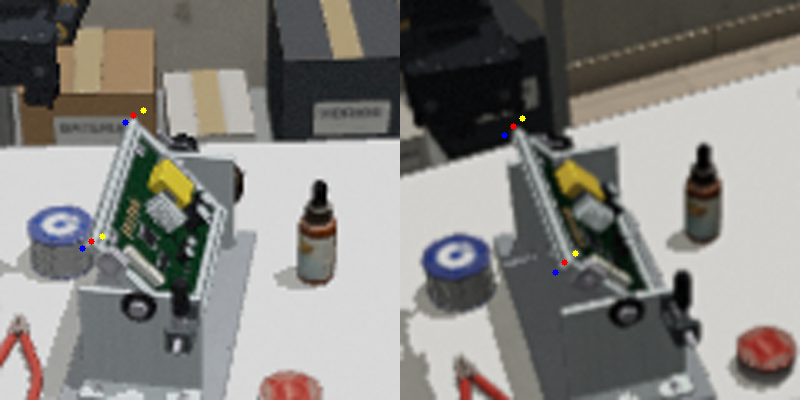

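From side and scene, the near rail's outer edge lies on the 50° marks (blue reel side, (133,118) and (515,128)), so the turn is about 51°. The bolt is out. I'll go down on the near side.

Call:
send_rows:
  steps:
    - {"dp": [0, 0, 40], "angular": [0, 0, 0], "jaw": 0}
    - {"dp": [-5, 0, 70], "angular": [0, 0, 0], "jaw": 0}
    - {"dp": [-10, 0, 76], "angular": [0, 0, 0], "jaw": 0}
    - {"dp": [-10, 0, 76], "angular": [0, 0, 0], "jaw": 0}

```text
clock: 11.35
position: [0.4463, 0.2241, 0.1381]
tcp_rot: [[-0.985, 0.174, -0.001], [0.174, 0.985, -0.0], [0.001, -0.0, -1.0]]
ft_force: [0.7, -0.5, 0.8]
opening: 0.0002
grip_force: 0.0
```

```bash
python3 -c "
from h import *
get_image('wrist');print(tcpS(),sense()['ft_force'])"
```

```text
[-74.4  -3.6 139. ] [-1.25032661 -0.19036782  0.4677223 ]
```

Call:
send_rows:
  steps:
    - {"dp": [-12, 0, 0], "angular": [0, 0, 0], "jaw": 0}
    - {"dp": [-22, 0, 0], "angular": [0, 0, 0], "jaw": 0}
    - {"dp": [-28, 0, -2], "angular": [0, 0, 0], "jaw": 0}
    - {"dp": [-33, 0, -4.5], "angular": [0, 0, 0], "jaw": 0}
    - {"dp": [-38, 0, -6.5], "angular": [0, 0, 0], "jaw": 0}
    - {"dp": [-43, 0, -8.5], "angular": [0, 0, 0], "jaw": 0}
    - {"dp": [-46, 0, -9.5], "angular": [0, 0, 0], "jaw": 0}
    - {"dp": [-46, 0, -9.5], "angular": [0, 0, 0], "jaw": 0}

```text
clock: 12.2
position: [0.4911, 0.2162, 0.1478]
tcp_rot: [[-0.985, 0.174, 0.001], [0.174, 0.985, -0.0], [-0.001, 0.0, -1.0]]
ft_force: [0.1, -0.0, -0.2]
opening: 0.0005
grip_force: 0.0
```

```bash
cat >> h.py <<'E'
def board_quads(names=("side","scene","wrist")):
    from scipy.optimize import minimize_scalar
    print(tcpS(),sense()["ft_force"].round(1))
    for c in names:
        im=get_image(c)
        for n in("board","rails","frame"):
            for k in masks_of(n,c)[:1]:
                m=k["pixels"]
                best=[]
                for th in range(0,181,3):   # silhouette overlap of the frame slab with the mask
                    P=proj(im,S2W(R2S(1e3*box((-48,48) if n=="board" else(-60,60),(-78,78) if n=="board" else(-88,88),(-1,1) if n=="board" else(-5,5)),np.radians(th)),PS))
                    g=np.zeros(m.shape,np.uint8); cv2.fillConvexPoly(g,cv2.convexHull(np.float32(P)).astype(np.int32),1)
                    hm=np.zeros(m.shape,np.uint8); pts=cv2.findNonZero(m.astype(np.uint8)); cv2.fillConvexPoly(hm,cv2.convexHull(pts),1)
                    best.append(((g&hm).sum()/(g|hm).sum(),th))
                best.sort(reverse=True); print(c,n,round(k["conf"],2),[round(x) for x in k["rect"]],[(round(float(a),2),b) for a,b in best[:4]])
E
python3 -c "
from h import *
board_quads()"
```

```text
[-29.   -3.8 147.8] [ 0.1 -0.  -0.2]
side board 0.58 [236, 135, 254, 179] [(0.65, 78), (0.65, 81), (0.65, 75), (0.63, 72)]
side rails 0.79 [229, 123, 252, 174] [(0.57, 78), (0.56, 81), (0.55, 75), (0.52, 72)]
side frame 0.55 [228, 122, 256, 178] [(0.75, 75), (0.74, 78), (0.72, 72), (0.71, 81)]
scene board 0.61 [218, 146, 225, 162] [(0.11, 99), (0.11, 96), (0.1, 102), (0.1, 93)]
scene rails 0.61 [215, 146, 220, 166] [(0.18, 75), (0.16, 78), (0.15, 72), (0.14, 81)]
scene frame 0.77 [214, 145, 228, 178] [(0.42, 84), (0.41, 69), (0.41, 81), (0.41, 87)]
wrist board 0.56 [132, 234, 389, 267] [(0.74, 72), (0.72, 75), (0.7, 51), (0.68, 48)]
wrist rails 0.81 [93, 227, 427, 288] [(0.88, 75), (0.83, 78), (0.82, 72), (0.72, 81)]
wrist frame 0.96 [94, 229, 435, 286] [(0.82, 75), (0.77, 72), (0.75, 78), (0.67, 81)]
```

The masks agree on 75°, exactly as planned. Carrying on over the top.

Call:
send_rows:
  steps:
    - {"dp": [-7, 0, -2.5], "angular": [0, 0, 0], "jaw": 0}
    - {"dp": [-15, 0, -4], "angular": [0, 0, 0], "jaw": 0}
    - {"dp": [-22, 0, -5], "angular": [0, 0, 0], "jaw": 0}
    - {"dp": [-29, 0, -5.5], "angular": [0, 0, 0], "jaw": 0}
    - {"dp": [-36, 0, -4], "angular": [0, 0, 0], "jaw": 0}
    - {"dp": [-42.5, 0, -1.5], "angular": [0, 0, 0], "jaw": 0}
    - {"dp": [-42.5, 0, -1.5], "angular": [0, 0, 0], "jaw": 0}

```text
clock: 13.5
position: [0.5331, 0.2087, 0.1487]
tcp_rot: [[-0.985, 0.174, -0.0], [0.174, 0.985, -0.0], [0.0, -0.0, -1.0]]
ft_force: [0.5, 0.6, -0.1]
opening: 0.0007
grip_force: 0.0
```

```bash
python3 -c "
from h import *
board_quads(('side','wrist'))"
```

```text
[ 13.7  -4.  148.7] [ 0.5  0.6 -0.1]
side rails 0.61 [276, 202, 293, 220] [(0.0, 180), (0.0, 177), (0.0, 174), (0.0, 171)]
side frame 0.92 [229, 130, 258, 177] [(0.68, 120), (0.68, 123), (0.64, 117), (0.62, 126)]
wrist board 0.96 [127, 146, 394, 254] [(0.93, 123), (0.93, 120), (0.93, 117), (0.9, 126)]
wrist rails 0.62 [101, 133, 421, 281] [(0.97, 123), (0.97, 120), (0.94, 126), (0.93, 117)]
wrist frame 0.89 [102, 135, 445, 280] [(0.88, 120), (0.88, 123), (0.85, 126), (0.85, 117)]
```

At 121°, still on plan. Pushing on down to about 156°.

Call:
send_rows:
  steps:
    - {"dp": [-7, 0, 3.5], "angular": [0, 0, 0], "jaw": 0}
    - {"dp": [-12, 0, 7.5], "angular": [0, 0, 0], "jaw": 0}
    - {"dp": [-17, 0, 12], "angular": [0, 0, 0], "jaw": 0}
    - {"dp": [-21, 0, 17], "angular": [0, 0, 0], "jaw": 0}
    - {"dp": [-24.5, 0, 22.5], "angular": [0, 0, 0], "jaw": 0}
    - {"dp": [-24.5, 0, 22.5], "angular": [0, 0, 0], "jaw": 0}

```text
clock: 14.5
position: [0.5566, 0.2044, 0.1256]
tcp_rot: [[-0.985, 0.174, -0.001], [0.174, 0.985, -0.0], [0.001, -0.001, -1.0]]
ft_force: [-0.6, 0.1, 0.6]
opening: 0.0005
grip_force: 0.0
```

```bash
python3 -c "
from h import *
board_quads(('side','wrist'))"
```

```text
[ 37.6  -4.2 125.6] [-0.6  0.1  0.6]
side board 0.87 [224, 146, 260, 177] [(0.62, 162), (0.62, 153), (0.61, 156), (0.61, 147)]
side rails 0.86 [216, 143, 264, 185] [(0.74, 162), (0.74, 159), (0.73, 156), (0.7, 165)]
side frame 0.9 [216, 143, 263, 182] [(0.74, 159), (0.74, 156), (0.72, 162), (0.72, 153)]
wrist board 0.81 [124, 89, 396, 250] [(0.98, 162), (0.98, 159), (0.97, 156), (0.96, 165)]
wrist rails 0.88 [105, 64, 420, 273] [(0.98, 159), (0.97, 156), (0.97, 162), (0.95, 165)]
wrist frame 0.81 [99, 69, 481, 273] [(0.88, 159), (0.87, 156), (0.87, 162), (0.86, 165)]
```

At about 159°. Lifting, shifting outward to X=57, then pressing down on the rail.

Call:
send_rows:
  steps:
    - {"dp": [0, 0, -15], "angular": [0, 0, 0], "jaw": 0}
    - {"dp": [-8, 0, -18], "angular": [0, 0, 0], "jaw": 0}
    - {"dp": [-19, 0, -18], "angular": [0, 0, 0], "jaw": 0}
    - {"dp": [-19, 0, -10], "angular": [0, 0, 0], "jaw": 0}
    - {"dp": [-19, 0, -3], "angular": [0, 0, 0], "jaw": 0}
    - {"dp": [-19, 0, 3], "angular": [0, 0, 0], "jaw": 0}
    - {"dp": [-19, 0, 9], "angular": [0, 0, 0], "jaw": 0}
    - {"dp": [-19, 0, 14], "angular": [0, 0, 0], "jaw": 0}

```text
clock: 15.7
position: [0.5751, 0.2015, 0.1122]
tcp_rot: [[-0.985, 0.174, -0.0], [0.174, 0.985, -0.0], [0.0, -0.0, -1.0]]
ft_force: [0.8, -0.3, 1.0]
opening: 0.0006
grip_force: 0.6
```

Call:
send_rows:
  steps:
    - {"dp": [0, 0, 3], "angular": [0, 0, 0], "jaw": 0}
    - {"dp": [0, 0, 6], "angular": [0, 0, 0], "jaw": 0}
    - {"dp": [0, 0, 6], "angular": [0, 0, 0], "jaw": 0}

```text
clock: 16.0
position: [0.575, 0.2014, 0.1063]
tcp_rot: [[-0.985, 0.174, -0.001], [0.174, 0.985, -0.0], [0.001, -0.0, -1.0]]
ft_force: [-0.3, -0.1, 0.2]
opening: 0.0009
grip_force: 0.0
```

```bash
python3 -c "
from h import *
board_quads(('side','wrist'))"
```

```text
[ 56.2  -3.9 106.3] [-0.3 -0.1  0.2]
side board 0.89 [224, 144, 259, 178] [(0.71, 174), (0.69, 3), (0.69, 177), (0.69, 180)]
side rails 0.63 [215, 139, 261, 182] [(0.62, 18), (0.61, 180), (0.61, 0), (0.61, 3)]
side frame 0.86 [216, 128, 265, 180] [(0.83, 3), (0.83, 6), (0.83, 180), (0.83, 0)]
wrist board 0.92 [91, 35, 431, 229] [(0.98, 180), (0.98, 0), (0.98, 3), (0.97, 177)]
wrist rails 0.73 [61, 0, 461, 252] [(0.98, 180), (0.98, 0), (0.98, 3), (0.97, 177)]
wrist frame 0.94 [61, 3, 512, 249] [(0.88, 180), (0.88, 0), (0.88, 3), (0.87, 177)]
```

Nearly level. Pressing on to the stop in 1 mm steps.

Call:
send_rows:
  steps:
    - {"dp": [0, 0, 1], "angular": [0, 0, 0], "jaw": 0}
    - {"dp": [0, 0, 1], "angular": [0, 0, 0], "jaw": 0}

```text
clock: 16.6
position: [0.5753, 0.2014, 0.1057]
tcp_rot: [[-0.985, 0.174, 0.0], [0.174, 0.985, 0.0], [-0.0, 0.0, -1.0]]
ft_force: [-0.8, -0.7, 0.4]
opening: 0.0007
grip_force: 0.0
```

Call:
send_rows:
  steps:
    - {"dp": [0, 0, 1], "angular": [0, 0, 0], "jaw": 0}
    - {"dp": [0, 0, 1], "angular": [0, 0, 0], "jaw": 0}

```text
clock: 16.8
position: [0.5754, 0.2014, 0.1054]
tcp_rot: [[-0.985, 0.174, 0.0], [0.174, 0.985, -0.0], [-0.0, 0.0, -1.0]]
ft_force: [-1.6, -1.2, 5.1]
opening: 0.0006
grip_force: 2.7
```

Call:
send_rows:
  steps:
    - {"dp": [0, 0, 0.5], "angular": [0, 0, 0], "jaw": 0}
    - {"dp": [0, 0, 0.5], "angular": [0, 0, 0], "jaw": 0}

```text
clock: 17.0
position: [0.5754, 0.2014, 0.1053]
tcp_rot: [[-0.985, 0.174, 0.001], [0.174, 0.985, -0.0], [-0.001, 0.0, -1.0]]
ft_force: [-3.5, -0.5, 7.8]
opening: 0.0006
grip_force: 4.3
```

The force rose to 7.8 N at z = 105.3 mm, so the frame is on its stop. Lifting, crossing over the knob, and coming down outside it.

Call:
send_rows:
  steps:
    - {"dp": [0, 0, -35], "angular": [0, 0, 0], "jaw": 0}
    - {"dp": [0, -10, -72], "angular": [0, 0, 0], "jaw": 0}
    - {"dp": [7, -55, -72], "angular": [0, 0, 0], "jaw": 0}
    - {"dp": [14, -100, -72], "angular": [0, 0, 0], "jaw": 0}
    - {"dp": [20, -145, -72], "angular": [0, 0, 0], "jaw": 0}
    - {"dp": [20, -158, -65], "angular": [0, 0, 0], "jaw": 0}
    - {"dp": [20, -158, -40], "angular": [0, 0, 0], "jaw": 0}
    - {"dp": [20, -158, -28], "angular": [0, 0, 0], "jaw": 0}

```text
clock: 17.8
position: [0.5275, 0.0493, 0.1305]
tcp_rot: [[-0.985, 0.174, -0.002], [0.174, 0.985, 0.0], [0.002, 0.0, -1.0]]
ft_force: [0.4, -0.6, -0.3]
opening: 0.0007
grip_force: 0.0
```

```bash
python3 - <<'E'
from h import *
im=get_image("wrist"); print(tcpS(),sense()["ft_force"].round(1))
for k in masks_of("bolt_knob","wrist")[:2]: print(k["conf"],k["rect"])
for n in("bolt_knob",):
  for k in tip_of(n,"wrist")[:2]: print(k, tcpS(ray_z(im,k["xy"],.1)))
print("pred knob",proj(im,S2W(box((29.5,36,42.5),(-130.5,-124,-117.5),(116,147)),PS)).round().min(0),proj(im,S2W(box((29.5,36,42.5),(-130.5,-124,-117.5),(116,147)),PS)).round().max(0), proj(im,S2W([[.036,-.124,.1]],PS)))
h=cv2.cvtColor(im["frame"],cv2.COLOR_RGB2HSV)[100:330]; g=cv2.inRange(h,(45,90,25),(90,255,200)); print("green px",(g>0).sum(),"yellow px",(cv2.inRange(h,(22,180,150),(35,255,255))>0).sum())
E
```

```text
[  35.  -161.7  129.2] [-0.7 -0.2 -1.6]
0.85 [304.2, 221.3, 342.1, 250.5]
{'xy': [310.3, 228.1], 'conf': 0.75} [  38.2 -126.5  100. ]
pred knob [308. 225.] [347. 274.] [[314.34433097 224.91501658]]
green px 14809 yellow px 0
```

The knob is within 2 mm of its predicted place, and the board shows green with no components, so the solder side is up. Pushing the bolt home.

Call:
send_rows:
  steps:
    - {"dp": [0, 6, 0], "angular": [0, 0, 0], "jaw": 0}
    - {"dp": [0, 12, 0], "angular": [0, 0, 0], "jaw": 0}
    - {"dp": [0, 15, 0], "angular": [0, 0, 0], "jaw": 0}
    - {"dp": [0, 18, 0], "angular": [0, 0, 0], "jaw": 0}
    - {"dp": [0, 20, 0], "angular": [0, 0, 0], "jaw": 0}
    - {"dp": [0, 22, 0], "angular": [0, 0, 0], "jaw": 0}
    - {"dp": [0, 22, 0], "angular": [0, 0, 0], "jaw": 0}

```text
clock: 18.65
position: [0.532, 0.0711, 0.1323]
tcp_rot: [[-0.985, 0.174, 0.0], [0.174, 0.985, 0.0], [-0.0, 0.0, -1.0]]
ft_force: [-1.2, -0.2, 1.1]
opening: 0.0002
grip_force: 0.3
```

Call:
send_rows:
  steps:
    - {"dp": [0, 1, 0], "angular": [0, 0, 0], "jaw": 0}
    - {"dp": [0, 2, 0], "angular": [0, 0, 0], "jaw": 0}
    - {"dp": [0, 2, 0], "angular": [0, 0, 0], "jaw": 0}

```text
clock: 18.95
position: [0.5323, 0.073, 0.1322]
tcp_rot: [[-0.985, 0.174, -0.0], [0.174, 0.985, 0.0], [0.0, 0.0, -1.0]]
ft_force: [0.0, -1.6, 1.6]
opening: 0.0001
grip_force: 0.6
```

Call:
send_rows:
  steps:
    - {"dp": [0, 1, 0], "angular": [0, 0, 0], "jaw": 0}
    - {"dp": [0, 2, 0], "angular": [0, 0, 0], "jaw": 0}
    - {"dp": [0, 2, 0], "angular": [0, 0, 0], "jaw": 0}

```text
clock: 19.25
position: [0.5327, 0.075, 0.1322]
tcp_rot: [[-0.985, 0.174, 0.0], [0.174, 0.985, 0.0], [-0.0, 0.0, -1.0]]
ft_force: [0.8, -2.1, 1.8]
opening: 0.0003
grip_force: 0.6
```

Call:
send_rows:
  steps:
    - {"dp": [0, 1, 0], "angular": [0, 0, 0], "jaw": 0}
    - {"dp": [0, 2, 0], "angular": [0, 0, 0], "jaw": 0}
    - {"dp": [0, 2, 0], "angular": [0, 0, 0], "jaw": 0}

```text
clock: 19.55
position: [0.533, 0.077, 0.1322]
tcp_rot: [[-0.985, 0.174, 0.0], [0.174, 0.985, 0.0], [-0.0, 0.0, -1.0]]
ft_force: [0.5, -0.8, 1.6]
opening: 0.0004
grip_force: 0.6
```

Call:
send_rows:
  steps:
    - {"dp": [0, 1, 0], "angular": [0, 0, 0], "jaw": 0}
    - {"dp": [0, 2, 0], "angular": [0, 0, 0], "jaw": 0}
    - {"dp": [0, 2, 0], "angular": [0, 0, 0], "jaw": 0}

```text
clock: 19.85
position: [0.5333, 0.0789, 0.1322]
tcp_rot: [[-0.985, 0.173, -0.0], [0.173, 0.985, -0.0], [0.0, -0.0, -1.0]]
ft_force: [-0.5, -1.9, 0.6]
opening: 0.0005
grip_force: 1.0
```

Call:
send_rows:
  steps:
    - {"dp": [0, 1, 0], "angular": [0, 0, 0], "jaw": 0}
    - {"dp": [0, 1, 0], "angular": [0, 0, 0], "jaw": 0}

```text
clock: 20.05
position: [0.5334, 0.0792, 0.1323]
tcp_rot: [[-0.985, 0.174, -0.0], [0.174, 0.985, -0.001], [0.0, -0.001, -1.0]]
ft_force: [-0.7, -6.8, 2.4]
opening: 0.0005
grip_force: 3.0
```

Call:
send_rows:
  steps:
    - {"dp": [0, 1, 0], "angular": [0, 0, 0], "jaw": 0}
    - {"dp": [0, 1, 0], "angular": [0, 0, 0], "jaw": 0}

```text
clock: 20.25
position: [0.5336, 0.0796, 0.1323]
tcp_rot: [[-0.985, 0.173, -0.001], [0.173, 0.985, -0.003], [0.0, -0.003, -1.0]]
ft_force: [-2.3, -10.3, 2.7]
opening: 0.0002
grip_force: 5.2
```

The force rose to 10 N at Y = -131, consistent with the home stop. I'll back off to the earlier viewpoint and compare the knob's position.

Call:
send_rows:
  steps:
    - {"dp": [0, -10, 0], "angular": [0, 0, 0], "jaw": 0}
    - {"dp": [0, -25, 0], "angular": [0, 0, 0], "jaw": 0}
    - {"dp": [0, -32, 0], "angular": [0, 0, 0], "jaw": 0}
    - {"dp": [0, -32, 0], "angular": [0, 0, 0], "jaw": 0}
    - {"dp": [0, -32, 0], "angular": [0, 0, 0], "jaw": 0}

```text
clock: 20.75
position: [0.5281, 0.0492, 0.1322]
tcp_rot: [[-0.985, 0.174, 0.0], [0.174, 0.985, 0.0], [0.0, 0.0, -1.0]]
ft_force: [0.5, 1.0, 0.4]
opening: 0.0002
grip_force: 0.0
```

```bash
python3 - <<'E'
from h import *
from scipy.optimize import least_squares
im=get_image("wrist"); print(tcpS(),sense()["ft_force"].round(1))
for k in masks_of("bolt_knob","wrist")[:1]: print(k["conf"],k["rect"])
for k in tip_of("bolt_knob","wrist")[:1]: print(k, tcpS(ray_z(im,k["xy"],.1)))
for y in(-124,-112,-110):
    P=proj(im,S2W(box((29.5,36,42.5),(y-6.5,y,y+6.5),(116,147)),PS)); print(y,P.min(0).round(),P.max(0).round(),proj(im,S2W([[.036,y/1e3,.1]],PS)).round(1))
for c in("side","scene"):
    b=get_image(c)
    for k in tip_of("bolt_knob",c)[:1]: print(c,k,tcpS(ray_z(b,k["xy"],.1)))
E
```

```text
[  36.2 -161.7  132.2] [ 0.1 -0.2  0.2]
0.69 [330.4, 220.0, 371.2, 248.8]
{'xy': [332.5, 223.8], 'conf': 0.83} [  36.6 -111.9  100. ]
-124 [307. 223.] [346. 271.] [[313.8 223. ]]
-112 [327. 223.] [371. 271.] [[332.4 222.9]]
-110 [331. 223.] [375. 271.] [[335.5 222.9]]
```

The knob moved 14 mm back (26–29 px, right for full travel), so the bolt is home. Retreating clear and handing in.

Call:
send_rows:
  steps:
    - {"dp": [0, -5, -40], "angular": [0, 0, 0], "jaw": 0}
    - {"dp": [0, -5, -80], "angular": [0, 0, 0], "jaw": 0}
    - {"dp": [0, -5, -120], "angular": [0, 0, 0], "jaw": 0}
    - {"dp": [0, -5, -120], "angular": [0, 0, 0], "jaw": 0}
    - {"dp": [0, -5, -120], "angular": [0, 0, 0], "jaw": 0}

```text
clock: 21.6
position: [0.5273, 0.0445, 0.2523]
tcp_rot: [[-0.985, 0.173, 0.001], [0.173, 0.985, -0.0], [-0.001, 0.0, -1.0]]
ft_force: [0.2, -0.6, 0.0]
opening: 0.0004
grip_force: 0.0
```

```bash
python3 - <<'E'
from h import *
board_quads(("wrist","side"))
im=get_image("wrist")
for n in("axis_mid","bolt_knob"):
    for k in tip_of(n,"wrist")[:1]: print(n,k["conf"],tcpS(ray_z(im,k["xy"],.1)))
print(sign_off())
E
```

```text
[  36.2 -166.8  252.3] [ 0.2 -0.6  0. ]
wrist board 0.59 [341, 90, 509, 190] [(0.98, 180), (0.98, 0), (0.98, 3), (0.97, 177)]
wrist rails 0.61 [328, 74, 512, 204] [(0.98, 180), (0.98, 0), (0.97, 3), (0.96, 177)]
wrist frame 0.56 [330, 78, 512, 202] [(0.99, 180), (0.99, 0), (0.99, 3), (0.98, 177)]
side board 0.59 [218, 143, 263, 176] [(0.78, 174), (0.77, 171), (0.77, 165), (0.77, 168)]
side rails 0.82 [213, 143, 269, 183] [(0.86, 6), (0.86, 3), (0.85, 180), (0.85, 0)]
side frame 0.97 [218, 140, 269, 183] [(0.87, 180), (0.87, 0), (0.87, 3), (0.86, 177)]
axis_mid 0.56 [ -1.1  -0.7 100. ]
bolt_knob 0.78 [  37.4 -112.9  100. ]
the job is handed in; nothing more can be done
None
```

The board is turned solder side up with the frame on its end stop and the bolt pushed home, handed in at about 22 s; the cameras put the stand within about 1–2 mm of where it started, but I did not re-measure the loose items.

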